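Show a plaque to the inspection camera

TASK

Take the round-topped brass plaque out of the wooden rack and show its decorated front to the inspection camera on the stand: hold it in the air right way up, square to the lens and centred on it, 15 cm away from it. Leave the camera as it is set and the other two plaques in their slots, and finish still holding the plaque there, quite still.

Things in the scene. Friction and masses are not known exactly. Their poses are not given: they have to be found in the camera images.
- arch_plaque_centre (a point): The plaque to show, its top a half circle of radius 32 mm: brass plaque 64 x 90 (tall) x 8 mm, 0.25 kg, upright in a rack slot. Point: its middle, 45 mm above its foot. Axes: z up to its top edge, y along its width, x through its thickness; the front (border line and rosette, 2 mm proud) faces -x, at first roughly to the robot; the back is plain. All three plaques are such.
- arch_view (a point): Point fixed to the round-topped plaque, 150 mm straight out in front of its middle (along its -x): where the lens should be.
- square_plaque_centre (a point): Bystander with a straight top and square corners: brass plaque 64 x 90 (tall) x 8 mm, 0.25 kg, upright in a rack slot. Point: its middle, 45 mm above its foot. 
- stepped_plaque_centre (a point): Bystander whose upper part, above 60 mm, is only 36 mm wide (to 90 mm), with square shoulders: brass plaque 64 x 90 (tall) x 8 mm, 0.25 kg, upright in a rack slot. Point: its middle, 45 mm above its foot. 
- rack: Fixed wooden rack, 250 mm long (y), 80 mm deep (x), origin at the centre of its underside, z up. Three slots in a row along y, 84 mm apart, each 67 mm long (y), 10 mm wide (x), 26 mm deep; slot floors 12 mm, top of the rails 38 mm above the table, so 64 mm of each plaque stand out. The plaques' slots vary.
- lens (a point): Middle of the inspection camera's front glass (grey head 44 x 36 x 36 mm, black lens tube 32 mm across, 20 mm long). x: along its line of sight, which looks downwards by 14 to 35 degrees; y level; z its own up. Place and angles vary; stiff, but can be knocked askew. A plaque shown well has its axes parallel to these, its middle 150 mm along x.
- arch_plaque: The round-topped plaque; origin at the centre of its foot, axes as for its middle point.
- camera_stand: The camera's stand, fixed: grey foot 110 x 110 mm, steel column 362 mm tall with the camera's carriage on it; origin at the centre of its underside, under the column, which is about 10 cm behind the lens; x in the direction in which the camera looks, seen from above.
There are look-alikes about, which are no part of the job. Leave any black look-alike of the arch_plaque alone.

How it is judged:
On the way:
1. the round-topped plaque is held by the fingers, lifted clear of the rack (contact force between arch_plaque and the fingers above 1 N and contact force between arch_plaque and rack below 0.1 N and height (world z) of arch_plaque_centre above 0.11 m), for 0.2 s.
At the end, for the whole second after the job is handed in: The round-topped plaque is held in the fingers only, at rest, front to the lens and top up; its middle is 120 to 180 mm from the lens along the line of sight and within 20 mm of that line sideways and up or down; square and unrolled within 0.2 rad (11 degrees) (contact force between arch_plaque and the fingers above 1 N and contact force between arch_plaque and rack below 0.1 N and x of arch_plaque_centre in the frame of lens between 0.12 and 0.18 m and y of arch_plaque_centre in the frame of lens between -0.02 and 0.02 m and z of arch_plaque_centre in the frame of lens between -0.02 and 0.02 m and angle between the x axis of arch_plaque_centre and the x axis of lens, either way round below 0.2 rad and angle between the y axis of arch_plaque_centre and the y axis of lens, either way round below 0.2 rad and angle between arch_plaque_centre's own z axis and vertical below 1.2 rad and distance between arch_view and lens below 0.08 m and height (world z) of arch_plaque_centre above 0.12 m and contact force between arch_plaque and camera_stand below 0.1 N and linear speed of arch_plaque below 0.03 m/s and angular speed of arch_plaque below 0.3 rad/s); the arm keeps its last pose, push and grip.
It fails at once if another plaque is moved by more than 20 mm (distance of any of square_plaque_centre, stepped_plaque_centre from where it was at the start of the episode above 0.02 m).
It fails at once if the camera is knocked out of its setting (lens moved by more than 10 mm) (distance of lens from where it was at the start of the episode above 0.01 m).
It also fails if it takes over 34 s, if anything falls off the work surface, if the arm or the gripper's body presses on something with over 40 N, if the wrist force passes 120 N, or if a joint passes its speed limit or range.

ROBOT

A 7-joint arm with a two-finger parallel gripper is mounted at the origin on a cart in front of the work surface, level with it; the furniture and walls round the work are solid. World frame = base frame: x ahead of the robot, y to its left, z up, the work surface at z = 0. Lengths are in m, angles in rad, forces in N, time in s.
With the tool pointing down it reaches from about 0.4 to 0.85 m from the base axis. Payload 4.4 kg.
Tool frame: the origin (TCP) lies between the finger pads; the fingertips stand 14 mm ahead of it and the grasp point (between the pads) lies 5 mm behind it; z points along the fingers, y is the line along which they close (so a half turn about z gives the same grasp; the last joint's range is limited). The gripper opens to 94 mm and grips with 3 to 60 N. Pads are 16 mm wide; open, the fingers measure 119 mm over their backs; the gripper's body (75 mm by 177 mm) begins 78 mm behind the grasp point.
Start: joints at [-1.229, 0.628, 0.038, 1.517, -0.027, 0.996, -0.02], TCP at [0.258, 0.597, 0.186] pointing down, gripper open.
Joint ranges: [-3.06, 3.06], [-0.37, 2.12], [-1.25, 1.32], [0.18, 2.47], [-1.1, 4.24], [0.23, 1.98], [-2.94, 2.94]. Speed limits (rad/s): [2.57, 2.57, 3.14, 3.14, 3.14, 3.14, 3.14].

INTERFACE

Orientations are given as a unit quaternion [w, x, y, z].
In Python, from rig import status, viewer, manip gives the robot as it stands. The module is installed in compiled form; this text tells all that it offers.
- The arm moves only by the tool arm_command, never from a script. Its argument "deltas" is a list of rows, each an object with "hand": the opening, from 0 (shut) to 1 (fully open); "delta_pos": the shift along the tool's x, y, z in units of 0.6 m (1.0 is 0.6 m), a list of three; "turn": the turn, a rotation vector about the tool's x, y, z in units of 90 degrees (1.0 is 90 degrees), a list of three. In form: [{"hand": hand, "delta_pos": [dx, dy, dz], "turn": [rx, ry, rz]}, ...]. A call has 1 to 8 rows; each row is the pose to reach, as a shift and turn from the pose commanded when the call began, along the tool's axes at that moment; what a row does not reach only later rows make up. A row lasts 1/12 s, in which the tool goes at most 41.7 mm and 7.16 degrees, less where a joint would pass 70% of its speed; a pose out of reach is approached as far as the arm can. A call with a number of a shift or a turn outside -1 to 1 is refused whole. A call with a gripper value outside its range is refused whole. The fingers move at their own pace and stop on an object; the grip force is fixed at half the most. Time passes only in rows, so rows that repeat a pose let the fingers close. It gives the time, the measured TCP pose, the force, the opening and the grip force at its end, in the units of the state.
- status.sense(): the state, without advancing time (a new reading comes with each control period).
- viewer.read_camera(name): name is "scene" or "top" or "wrist"; returns the picture (480x640x3 uint8, red, green, blue); there is no depth.
- viewer.get_calibration(name): a dict with "vertical_fov" (degrees; the focal length in pixels is half the picture's height over the tangent of half this angle, whatever the lens; pixels are square), "cx", "cy" (the principal point, pixels), "R" (3x3) and "t" (3): a world point X has camera coordinates R X + t; the wrist camera has in their place "mount" (4x4, takes a point from camera to tool coordinates, whose origin is the TCP and whose axes are the flange's). Camera axes: x right, y down, z forward; pixel columns grow to the right and rows downward; lengths in m; the calibration is good to about 2 mm. A picture is of the moment at which its call begins: read the wrist's pose just before it. get_calibration takes no time and is no camera call.
- manip.finish_job(): hands the job in; it is judged then, once.
The state is a dict: "time": time; "joint_positions": joint angles; "dq": joint speeds; "effort": joint torques, N m; "ee_pos": TCP position; "orientation": TCP orientation; "force": force on the tool from outside, world axes, zero at the start; "wrist_torque": the same for the moment, N m; "finger_gap": finger opening in m; "grip_force": force on a finger pad.
Only numpy, scipy, OpenCV 4.12 (cv2) and the standard library are available. Lean on these libraries where they do the work, as an engineer would, in place of code of your own. Each camera call takes 0.05 s, during which the arm holds its last target. There are 200 camera calls.

## Working session

There is one attempt and no reset: what is moved stays moved. The work goes in short steps, Python scripts to look and compute and a tool call to move; the robot and the scene stay as the last step left them, time stands still between calls to the robot, and variables do not carry over. Pictures are saved under pics/ and viewed, at most 10 in all, crops included, and the job is handed in when it is done.

Besides the shell and the picture viewer there is one more tool, called after "Call:" as name(argument=value, ...), one argument or row to a line, values as JSON. arm_command: Moves the arm, as the interface text tells. Its arguments: {"type":"object","properties":{"deltas":{"type":"array","items":{"type":"object","properties":{"hand":{"type":"number"},"delta_pos":{"type":"array","items":{"type":"number"}},"turn":{"type":"array","items":{"type":"number"}}}}}},"required":["deltas"]}

```bash
mkdir -p pics; python3 - <<'E'
from rig import status, viewer
import cv2,json
s=status.sense();print(s)
for n in("scene","top","wrist"):
    c=viewer.get_calibration(n);print(n,c)
    if n!="wrist": cv2.imwrite(f"pics/{n}0.png",viewer.read_camera(n)[...,::-1])
E
```

```text
{'time': 0.0, 'joint_positions': array([-1.22879982,  0.62930241,  0.03844758,  1.51838043, -0.02700275,
        0.99630162, -0.01999139]), 'dq': array([-5.18008938e-04, -3.04579717e-04, -2.56834642e-04, -3.85967427e-04,
        9.60015625e-05,  7.03773161e-04,  5.89156680e-04]), 'effort': array([ 8.74057769e-04, -5.49727821e+01,  1.14358529e+00, -1.86632019e+01,
       -5.22127538e-02,  2.35701981e-02,  1.75898126e-04]), 'ee_pos': array([0.25747574, 0.59605319, 0.18527863]), 'orientation': array([-1.78051361e-04,  2.02487155e-01,  9.79284471e-01, -9.19773744e-04]), 'force': array([-0.04214104, -0.56787296,  0.45666709]), 'wrist_torque': array([-0.03297598,  0.0130092 , -0.02055157]), 'grip_force': 0.0, 'finger_gap': 0.09407146949502924}
scene {'vertical_fov': 53.140624264170604, 'cx': 320.31392518046545, 'cy': 240.41075807531755, 'R': array([[ 0.72033101, -0.69359068,  0.00742979],
       [-0.27482936, -0.29522703, -0.91504635],
       [ 0.6368611 ,  0.65709433, -0.40328027]]), 't': array([-0.31817294,  0.27456028,  0.78512917])}
top {'vertical_fov': 51.73295907614716, 'cx': 323.0009312746627, 'cy': 239.7113973155247, 'R': array([[ 0.00619926, -0.99978876, -0.019596  ],
       [-0.98913181, -0.00325205, -0.14699551],
       [ 0.14690073,  0.02029429, -0.98894303]]), 't': array([0.042351  , 0.49551068, 1.16546612])}
wrist {'vertical_fov': 69.70411872803402, 'cx': 317.7848577943026, 'cy': 244.27422797932414, 'mount': array([[-9.24510878e-04, -9.60177004e-01, -2.79390884e-01,
         8.13835309e-02],
       [ 9.99999352e-01, -7.02275643e-04, -8.95524408e-04,
         6.62070460e-04],
       [ 6.63652530e-04, -2.79391531e-01,  9.60177031e-01,
        -1.97908400e-01],
       [ 0.00000000e+00,  0.00000000e+00,  0.00000000e+00,
         1.00000000e+00]])}
```

View pics/scene0.png

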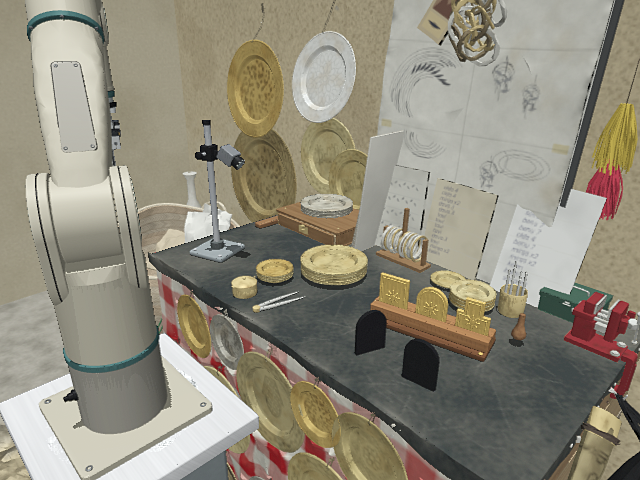

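View pics/top0.png

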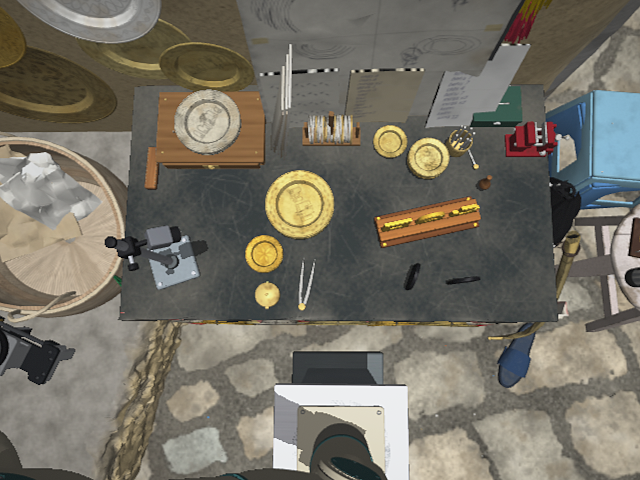

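The scene picture shows three plaques in the rack: square at (395,290), arch in the middle at (432,303), stepped at (473,315). Two black arches stand in front of it, and the inspection camera is at about (232,157). In the top view the rack spans (377,232)–(480,210), and the stand is at about (172,262). I'll enlarge both areas.

```bash
python3 - <<'E'
import cv2,numpy as np
s=cv2.imread("pics/scene0.png");t=cv2.imread("pics/top0.png")
def c(im,x,y,w,h,W,H): return cv2.resize(im[y:y+h,x:x+w],(W,H),interpolation=cv2.INTER_CUBIC)
a=np.hstack([c(s,185,110,80,60,400,300),c(s,350,250,160,120,400,300)])
b=np.hstack([c(t,100,210,120,90,400,300),c(t,370,180,120,90,400,300)])
cv2.imwrite("pics/crop1.png",np.vstack([a,b]))
E
```

```text
(no output)
```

View pics/crop1.png

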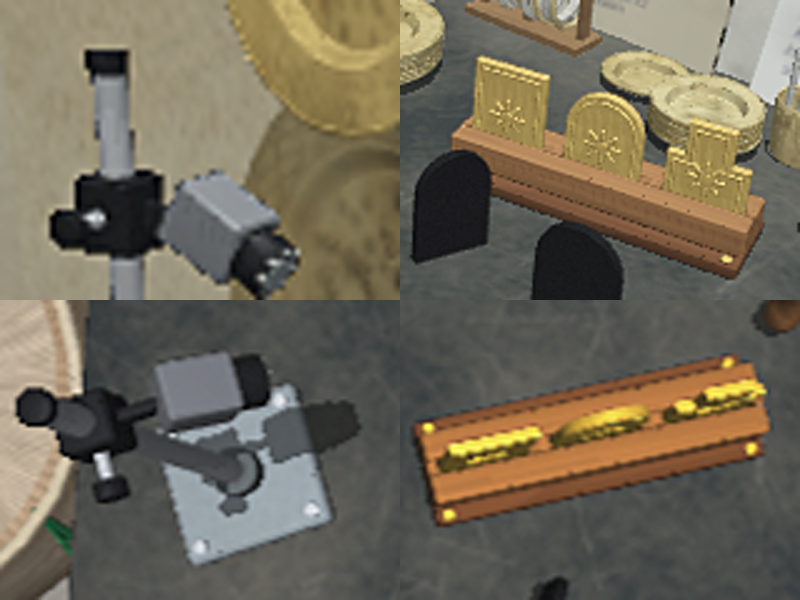

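Enlarged, the lens glass centre is at about (240,163) in scene and (180,234) in top. The arch's top is at about (432,288) in scene and (431,218) in top.

```bash
cat > h.py <<'E'
import numpy as np
from scipy.spatial.transform import Rotation as Ro
from rig import status, viewer
def q2R(q): return Ro.from_quat([q[1],q[2],q[3],q[0]]).as_matrix()
def ray(n,uv,s=None):
    c=viewer.get_calibration(n);f=240/np.tan(np.radians(c["vertical_fov"])/2)
    d=np.array([(uv[0]-c["cx"])/f,(uv[1]-c["cy"])/f,1.])
    if n=="wrist":
        M=c["mount"];R=q2R(s["orientation"])
        return R@M[:3,3]+s["ee_pos"], R@M[:3,:3]@d
    return -c["R"].T@c["t"], c["R"].T@d
def atz(n,uv,z,s=None):
    o,d=ray(n,uv,s);return o+d*(z-o[2])/d[2]
def tri(*rs):
    A=0;b=0
    for o,d in rs:
        d=d/np.linalg.norm(d);P=np.eye(3)-np.outer(d,d);A=A+P;b=b+P@o
    X=np.linalg.solve(A,b);return X,[np.linalg.norm(np.cross(X-o,d/np.linalg.norm(d))) for o,d in rs]
E
python3 - <<'E'
from h import *
np.set_printoptions(precision=4,suppress=True)
s=lambda u,v:ray("scene",(185+u/5,110+v/5)); S=lambda u,v:ray("scene",(350+(u-400)*.4,250+v*.4))
t=lambda u,v:ray("top",(100+u*.3,210+(v-300)*.3)); T=lambda u,v:(370+(u-400)*.3,180+(v-300)*.3)
print("lens",tri(s(275,265),t(265,380)))
print("head back c",tri(s(188,210),t(160,390)))
print("carriage",tri(s(120,215),t(95,425)))
print("col base",atz("top",(171.4,261),.01))
print("col top",tri(s(106,55),t(36,407)))
print("archtop",tri(S(605,95),ray("top",T(600,412))), atz("top",T(602,425),.08))
for n,p in dict(pinBL=(428,428),pinBR=(729,362),pinFR=(750,449),pinFL=(447,515)).items(): print(n,atz("top",T(*p),.015))
for p in [(412,282),(480,278),(447,279)]: print("black",atz("top",p,.0))
E
```

```text
lens (array([0.4727, 0.324 , 0.2638]), [np.float64(0.0007688964459344784), np.float64(0.0007688964459343694)])
head back c (array([0.4623, 0.38  , 0.2832]), [np.float64(0.0007750374563502484), np.float64(0.0007750374563502617)])
carriage (array([0.4439, 0.4185, 0.2769]), [np.float64(0.0010006384613137724), np.float64(0.0010006384613137993)])
col base [0.4446 0.4215 0.01  ]
col top (array([0.4429, 0.4169, 0.3581]), [np.float64(0.0010191652686638976), np.float64(0.001019165268663826)])
archtop (array([ 0.5499, -0.2058,  0.0967]), [np.float64(0.0022804874155224197), np.float64(0.0022804874155224037)]) [ 0.5425 -0.2084  0.08  ]
pinBL [ 0.5526 -0.0922  0.015 ]
pinBR [ 0.6033 -0.3171  0.015 ]
pinFR [ 0.5373 -0.3302  0.015 ]
pinFL [ 0.4871 -0.1055  0.015 ]
black [ 0.3961 -0.1746  0.    ]
black [ 0.4068 -0.3416  0.    ]
black [ 0.404  -0.2607  0.    ]
```

Rack yaw comes out at about 12.7°, and the camera's heading at about -73°. To get the camera's elevation, I'll enlarge its head and fit a box-and-tube model.

```bash
python3 - <<'E'
import cv2,numpy as np
s=cv2.imread("pics/scene0.png");t=cv2.imread("pics/top0.png")
a=cv2.resize(s[137:177,210:250],(600,600),interpolation=cv2.INTER_CUBIC)[:,100:500]
a=cv2.resize(s[138:176,212:250],(400,400),interpolation=cv2.INTER_CUBIC)
b=cv2.resize(t[216:254,143:181+3][:, :38],(400,400),interpolation=cv2.INTER_CUBIC)
b=cv2.resize(t[216:256,145:185],(400,400),interpolation=cv2.INTER_CUBIC)
cv2.imwrite("pics/crop2.png",np.hstack([a,b]))
E
```

```text
(no output)
```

View pics/crop2.png

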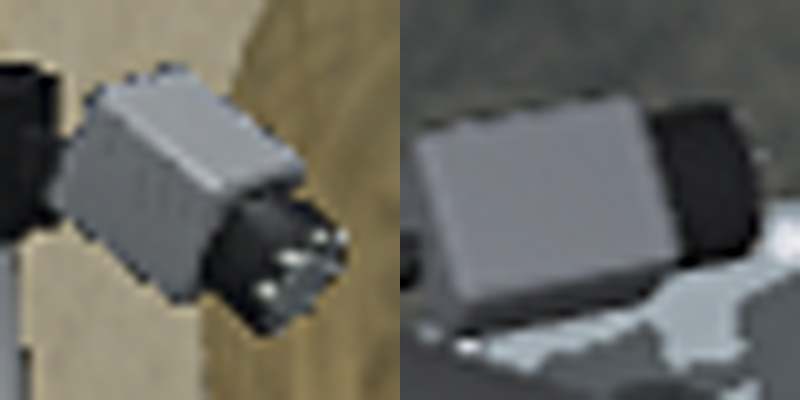

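In the left crop I read the head's top-face corners at (100,95), (180,68), (300,165), (222,192), its bottom near edge at (55,195)–(190,300), and the glass centre at about (305,285). In the right crop the top face is (420,145), (630,98), (682,255), (462,300).

```bash
python3 - <<'E'
from h import *
from scipy.optimize import least_squares
np.set_printoptions(precision=4,suppress=True)
def proj(n,X):
    c=viewer.get_calibration(n);f=240/np.tan(np.radians(c["vertical_fov"])/2);p=c["R"]@X+c["t"];return np.array([c["cx"]+f*p[0]/p[2],c["cy"]+f*p[1]/p[2]])
B,F,h=-.064,-.02,.018
S=[((B,-h,h),(100,95)),((B,h,h),(180,68)),((F,h,h),(300,165)),((F,-h,h),(222,192)),((F,-h,-h),(190,300)),((B,-h,-h),(55,195)),((0,0,0),(305,285))]
T=[((B,h,h),(20,145)),((F,h,h),(230,98)),((F,-h,h),(282,255)),((B,-h,h),(62,300)),((0,0,.016),(355,180))]
def frame(az,el):
    x=np.array([np.cos(az)*np.cos(el),np.sin(az)*np.cos(el),-np.sin(el)]);y=np.array([-np.sin(az),np.cos(az),0]);return np.c_[x,y,np.cross(x,y)]
def res(p):
    R=frame(*p[3:5]);r=[]
    for m,uv in S: r.append(proj("scene",p[:3]+R@np.array(m))-np.array([212+uv[0]*.095,138+uv[1]*.095]))
    for m,uv in T: r.append(proj("top",p[:3]+R@np.array(m))-np.array([145+uv[0]*.1,216+uv[1]*.1]))
    return np.ravel(r)
o=least_squares(res,[.473,.324,.264,-1.3,.4],loss="soft_l1")
print(o.x,np.degrees(o.x[3:]));print(res(o.x).reshape(-1,2))
for e in(14,20,35):
    q=least_squares(lambda p:res([*p,np.radians(e)]),o.x[:4]);print(e,q.cost,o.cost)
R=frame(*o.x[3:]);c=o.x[:3]+R@[.15,0,0];print("target centre",c,"R",R)
E
```

```text
[ 0.4745  0.3238  0.2581 -1.2666  0.4661] [-72.571   26.7042]
[[-2.6148 -0.6211]
 [-0.97   -0.8039]
 [ 0.6103 -0.426 ]
 [-0.9769  0.0145]
 [-2.2532  1.6804]
 [-2.4034  1.8778]
 [-0.5318  0.0632]
 [-0.562  -2.3354]
 [ 1.6834 -1.8138]
 [ 1.0972 -0.0432]
 [-0.1777  0.0407]
 [ 1.5649 -2.9483]]
14 39.760631900639595 15.784436933955103
20 29.575521375864376 15.784436933955103
35 32.71401510544901 15.784436933955103
target centre [0.5146 0.196  0.1907] R [[ 0.2676  0.9541  0.1346]
 [-0.8523  0.2995 -0.4288]
 [-0.4494  0.      0.8933]]
```

```bash
cat > fit.py <<'E'
from h import *
from scipy.optimize import least_squares
np.set_printoptions(precision=4,suppress=True)
def proj(n,X):
    c=viewer.get_calibration(n);f=240/np.tan(np.radians(c["vertical_fov"])/2);p=c["R"]@X+c["t"];return np.array([c["cx"]+f*p[0]/p[2],c["cy"]+f*p[1]/p[2]])
S=[((1,-1,1),(100,95)),((1,1,1),(180,68)),((0,1,1),(300,165)),((0,-1,1),(222,192)),((0,-1,-1),(190,300)),((1,-1,-1),(55,195)),(None,(305,285))]
T=[((1,1,1),(20,145)),((0,1,1),(230,98)),((0,-1,1),(282,255)),((1,-1,1),(62,300))]
def frame(az,el):
    x=np.array([np.cos(az)*np.cos(el),np.sin(az)*np.cos(el),-np.sin(el)]);y=np.array([-np.sin(az),np.cos(az),0]);return np.c_[x,y,np.cross(x,y)]
def res(p):
    R=frame(*p[3:5]);r=[]
    L,h,tb=p[5:8]
    pt=lambda m:p[:3]+(R@np.array([-tb-L*m[0],m[1]*h,m[2]*h]) if m else 0)
    for m,uv in S: r.append(proj("scene",pt(m))-np.array([212+uv[0]*.095,138+uv[1]*.095])-p[8:10])
    for m,uv in T: r.append(proj("top",pt(m))-np.array([145+uv[0]*.1,216+uv[1]*.1])-p[10:12])
    return np.ravel(r)
fixed=np.array([.044,.018,.02])
for w in [(1e4,1.),(1e4,100.),(500,1.),(500,100.)]:   # (size prior, shift prior)
    o=least_squares(lambda p:np.r_[res(p),(p[5:8]-fixed)*w[0],p[8:12]*w[1]/3],[.473,.324,.264,-1.3,.4,*fixed,0,0,0,0])
    r=res(o.x);print(w,o.x,np.degrees(o.x[3:5]),"rms",np.sqrt((r**2).mean()))
print(r.reshape(-1,2))
E
python3 fit.py
```

```text
(10000.0, 1.0) [ 0.4793  0.3315  0.2475 -1.2301  0.51    0.044   0.0179  0.02   -1.0618
  3.1232 -0.7224 -2.4313] [-70.4818  29.2203] rms 0.9032897287791927Traceback (most recent call last):
  File "fit.py", line 19, in <module>
    o=least_squares(lambda p:np.r_[res(p),(p[5:8]-fixed)*w[0],p[8:12]*w[1]/3],[.473,.324,.264,-1.3,.4,*fixed,0,0,0,0])
    return func(*args, **kwargs)
    vector_fun = VectorFunction(
        fun_wrapped,
    ...<6 lines>...
        workers=workers
    )
    self.J, dct = approx_derivative(
                  ~~~~~~~~~~~~~~~~~^
        self.fun_wrapped, self.x, f0=self.f, **finite_diff_options
        ^^^^^^^^^^^^^^^^^^^^^^^^^^^^^^^^^^^^^^^^^^^^^^^^^^^^^^^^^^
    )
    ^
    J, _nfev = _dense_difference(fun_wrapped, x0, f0, h,
               ~~~~~~~~~~~~~~~~~^^^^^^^^^^^^^^^^^^^^^^^^
                             use_one_sided, method,
                             ^^^^^^^^^^^^^^^^^^^^^^
                             mf)
                             ^^^
    df = [f_eval - f0 for f_eval in f_evals]
                                    ^^^^^^^
    f = np.atleast_1d(
[... 186 characters left out ...]
 self.f(x, *self.args, **self.kwargs)
           ~~~~~~^^^^^^^^^^^^^^^^^^^^^^^^^^^^^^
  File "fit.py", line 19, in <lambda>
    o=least_squares(lambda p:np.r_[res(p),(p[5:8]-fixed)*w[0],p[8:12]*w[1]/3],[.473,.324,.264,-1.3,.4,*fixed,0,0,0,0])
                                   ~~~^^^
  File "fit.py", line 15, in res
    for m,uv in T: r.append(proj("top",pt(m))-np.array([145+uv[0]*.1,216+uv[1]*.1])-p[10:12])
                            ~~~~^^^^^^^^^^^^^
  File "fit.py", line 5, in proj
    c=viewer.get_calibration(n);f=240/np.tan(np.radians(c["vertical_fov"])/2);p=c["R"]@X+c["t"];return np.array([c["cx"]+f*p[0]/p[2],c["cy"]+f*p[1]/p[2]])
ValueError: time passes only in moves, steps and waits
```

```bash
sed -i 's/^def proj.*/C={n:viewer.get_calibration(n) for n in("scene","top")}\ndef proj(n,X):/; s/c=viewer.get_calibration(n);f=240/c=C[n];f=240/' fit.py; python3 fit.py
```

```text
(10000.0, 1.0) [ 0.4793  0.3315  0.2475 -1.2301  0.51    0.044   0.0179  0.02   -1.0618
  3.1232 -0.7224 -2.4313] [-70.4818  29.2203] rms 0.9032897287791927
(10000.0, 100.0) [ 0.4755  0.3232  0.2589 -1.2389  0.4613  0.044   0.0179  0.02   -0.0064
  0.0004  0.0027 -0.0043] [-70.9837  26.4319] rms 1.3097999662150948
(500, 1.0) [ 0.4753  0.3267  0.2569 -1.238   0.5057  0.0419  0.0158  0.0199 -1.2018
  0.4832  0.2542 -1.0507] [-70.9333  28.9736] rms 0.36277128259091973
(500, 100.0) [ 0.4753  0.3233  0.2594 -1.2472  0.4667  0.0421  0.0154  0.0206 -0.0054
  0.      0.0024 -0.0034] [-71.4571  26.7385] rms 0.816428900408135
[[-1.618  -0.127 ]
 [-1.5083  0.0479]
 [-0.3097 -0.0271]
 [-0.3953  0.0085]
 [-1.127  -0.0342]
 [-0.9091  0.6523]
 [-0.1605 -0.4788]
 [ 0.3476 -0.8217]
 [ 1.4555 -0.4952]
 [ 0.4914 -1.361 ]
 [ 0.367  -1.1549]]
```

```bash
cat >> h.py <<'E'
np.set_printoptions(precision=4,suppress=True)
def Rdown(yaz): # tool down, tool y at azimuth yaz (deg)
    a=np.radians(yaz);y=np.array([np.cos(a),np.sin(a),0]);z=np.array([0,0,-1.]);return np.c_[np.cross(y,z),y,z]
def delta(p0,R0,p,R):
    return R0.T@(np.array(p)-p0)/.6, Ro.from_matrix(R0.T@R).as_rotvec()/(np.pi/2)
E
python3 - <<'E'
from h import *
s=status.sense();p,R=s["ee_pos"],q2R(s["orientation"])
A=([.29,.28,.22],Rdown(45)); B=([.545,-.209,.21],Rdown(12.7))
print(delta(p,R,*A));print(delta(A[0],A[1],*B))
E
```

```text
(array([-0.2587, -0.4623, -0.0569]), array([-0.0011,  0.0002,  0.2404]))
(array([-0.8768, -0.2758,  0.0167]), array([0.    , 0.    , 0.3589]))
```

Call:
arm_command(
  deltas=[
    {"hand": 1,"delta_pos": [-0.26,-0.46,-0.057],"turn": [0,0,0.24]},
    {"hand": 1,"delta_pos": [-0.26,-0.46,-0.057],"turn": [0,0,0.24]},
    {"hand": 1,"delta_pos": [-0.26,-0.46,-0.057],"turn": [0,0,0.24]},
    {"hand": 1,"delta_pos": [-0.26,-0.46,-0.057],"turn": [0,0,0.24]},
    {"hand": 1,"delta_pos": [-0.26,-0.46,-0.057],"turn": [0,0,0.24]},
    {"hand": 1,"delta_pos": [-0.26,-0.46,-0.057],"turn": [0,0,0.24]},
    {"hand": 1,"delta_pos": [-0.26,-0.46,-0.057],"turn": [0,0,0.24]},
    {"hand": 1,"delta_pos": [-0.26,-0.46,-0.057],"turn": [0,0,0.24]},
  ],
)

```text
time: 0.77
ee_pos: [0.2911, 0.2772, 0.2205]
orientation: [-0.0, 0.384, 0.924, -0.001]
force: [0.1, 0.1, 0.1]
finger_gap: 0.0939
grip_force: 0.0
```

Call:
arm_command(
  deltas=[
    {"hand": 1,"delta_pos": [-0.877,-0.276,0.017],"turn": [0,0,0.359]},
    {"hand": 1,"delta_pos": [-0.877,-0.276,0.017],"turn": [0,0,0.359]},
    {"hand": 1,"delta_pos": [-0.877,-0.276,0.017],"turn": [0,0,0.359]},
    {"hand": 1,"delta_pos": [-0.877,-0.276,0.017],"turn": [0,0,0.359]},
    {"hand": 1,"delta_pos": [-0.877,-0.276,0.017],"turn": [0,0,0.359]},
    {"hand": 1,"delta_pos": [-0.877,-0.276,0.017],"turn": [0,0,0.359]},
    {"hand": 1,"delta_pos": [-0.877,-0.276,0.017],"turn": [0,0,0.359]},
    {"hand": 1,"delta_pos": [-0.877,-0.276,0.017],"turn": [0,0,0.359]},
  ],
)

```text
time: 1.43
ee_pos: [0.446, -0.0158, 0.2141]
orientation: [-0.0, 0.624, 0.781, 0.0]
force: [1.4, 0.5, 0.4]
finger_gap: 0.094
grip_force: 0.0
```

Call:
arm_command(
  deltas=[
    {"hand": 1,"delta_pos": [-0.35,-0.11,0.0],"turn": [0,0,0.0]},
    {"hand": 1,"delta_pos": [-0.35,-0.11,0.0],"turn": [0,0,0.0]},
  ],
)

```text
time: 1.6
ee_pos: [0.4393, -0.099, 0.2138]
orientation: [0.0, 0.624, 0.781, -0.0]
force: [0.4, -0.3, 1.1]
finger_gap: 0.0937
grip_force: 0.0
```

```bash
python3 - <<'E'
from h import *
s=status.sense();p,R=s["ee_pos"],q2R(s["orientation"])
print(delta(p,R,[.545,-.209,.22],Rdown(12.7)))
E
```

```text
(array([-0.2178,  0.1313, -0.0102]), array([-0.0002,  0.0003,  0.0007]))
```

Call:
arm_command(
  deltas=[
    {"hand": 1,"delta_pos": [-0.218,0.131,-0.01],"turn": [0,0,0]},
    {"hand": 1,"delta_pos": [-0.218,0.131,-0.01],"turn": [0,0,0]},
    {"hand": 1,"delta_pos": [-0.218,0.131,-0.01],"turn": [0,0,0]},
    {"hand": 1,"delta_pos": [-0.218,0.131,-0.01],"turn": [0,0,0]},
    {"hand": 1,"delta_pos": [-0.218,0.131,-0.01],"turn": [0,0,0]},
    {"hand": 1,"delta_pos": [-0.218,0.131,-0.01],"turn": [0,0,0]},
  ],
)

```text
time: 2.1
ee_pos: [0.5441, -0.2084, 0.2193]
orientation: [-0.001, 0.625, 0.781, -0.001]
force: [-0.4, 0.7, 1.1]
finger_gap: 0.0943
grip_force: 0.0
```

```bash
python3 - <<'E'
from h import *
import cv2,pickle
s=status.sense();im=viewer.read_camera("wrist")[...,::-1];pickle.dump(s,open("w1.pkl","wb"));cv2.imwrite("pics/w1.png",im);print(s["ee_pos"],s["orientation"],s["joint_positions"])
E
```

```text
[ 0.5441 -0.2084  0.2193] [-0.0006  0.6251  0.7805 -0.0006] [ 0.032   0.5291  0.4475  1.6777 -0.2622  0.9962  0.79  ]
```

View pics/w1.png

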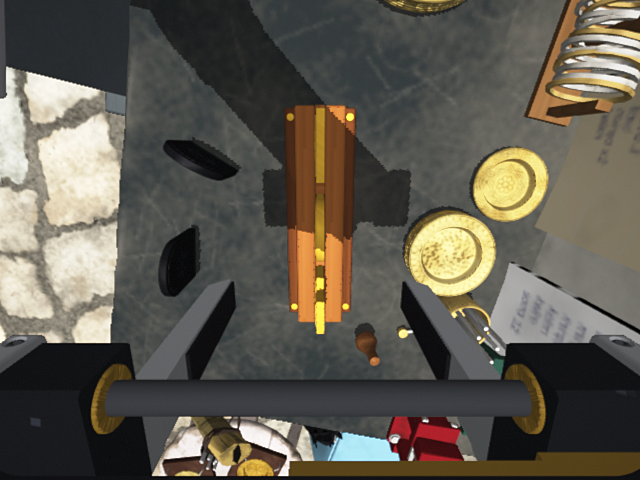

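The rack is aligned with the tool. The arch is the middle plaque, at about u=320 and v 195–250, and the rack's rails run over u 295–345 and v 105–322.

```bash
python3 - <<'E'
from h import *
import pickle
s=pickle.load(open("w1.pkl","rb"))
R=q2R(s["orientation"]);p=s["ee_pos"]
def tl(uv,z): X=atz("wrist",uv,z,s);return X,R.T@(X-p)
for n,uv,z in [("pinTL",(290,117),.015),("pinTR",(351,117),.015),("pinBL",(294,307),.015),("pinBR",(346,307),.015),("arch mid",(320,222),.09),("archlo",(318,195),.06),("archhi",(320,250),.06),("black",(205,160),.09),("black2",(190,235),.09),("rackTop mid",(320,213),.038)]: print(n,*tl(uv,z))
E
```

```text
pinTL [ 0.4903 -0.1074  0.015 ] [ 0.1103 -0.0301  0.2043]
pinTR [ 0.5557 -0.0929  0.015 ] [0.1102 0.0369 0.2042]
pinBL [ 0.5402 -0.3313  0.015 ] [-0.1191 -0.0303  0.2043]
pinBR [ 0.6053 -0.3167  0.015 ] [-0.1191  0.0364  0.2042]
arch mid [ 0.5444 -0.199   0.09  ] [0.0091 0.0025 0.1293]
archlo [ 0.5376 -0.178   0.06  ] [0.0311 0.0006 0.1593]
archhi [ 0.5527 -0.2358  0.06  ] [-0.0286  0.0027  0.1592]
black [ 0.4279 -0.165   0.09  ] [ 0.0677 -0.1037  0.1294]
black2 [ 0.4226 -0.2395  0.09  ] [-0.0039 -0.1251  0.1295]
rackTop mid [ 0.5448 -0.2002  0.038 ] [0.0078 0.0028 0.1813]
```

Call:
arm_command(
  deltas=[
    {"hand": 1,"delta_pos": [-0.006,0.005,0.05],"turn": [0,0,0]},
    {"hand": 1,"delta_pos": [-0.006,0.005,0.1],"turn": [0,0,0]},
    {"hand": 1,"delta_pos": [-0.006,0.005,0.15],"turn": [0,0,0]},
    {"hand": 1,"delta_pos": [-0.006,0.005,0.2],"turn": [0,0,0]},
    {"hand": 1,"delta_pos": [-0.006,0.005,0.24],"turn": [0,0,0]},
    {"hand": 1,"delta_pos": [-0.006,0.005,0.265],"turn": [0,0,0]},
    {"hand": 0.4,"delta_pos": [-0.006,0.005,0.265],"turn": [0,0,0]},
    {"hand": 0.3,"delta_pos": [-0.006,0.005,0.265],"turn": [0,0,0]},
  ],
)

```text
time: 2.82
ee_pos: [0.5471, -0.2086, 0.0611]
orientation: [-0.001, 0.624, 0.781, -0.0]
force: [0.4, -0.2, 0.8]
finger_gap: 0.0842
grip_force: 0.0
```

Call:
arm_command(
  deltas=[
    {"hand": 0.0,"delta_pos": [0,0,0],"turn": [0,0,0]},
    {"hand": 0,"delta_pos": [0,0,0],"turn": [0,0,0]},
    {"hand": 0,"delta_pos": [0,0,0],"turn": [0,0,0]},
    {"hand": 0,"delta_pos": [0,0,0],"turn": [0,0,0]},
    {"hand": 0,"delta_pos": [0,0,0],"turn": [0,0,0]},
    {"hand": 0,"delta_pos": [0,0,0],"turn": [0,0,0]},
    {"hand": 0,"delta_pos": [0,0,0],"turn": [0,0,0]},
    {"hand": 0,"delta_pos": [0,0,0],"turn": [0,0,0]},
  ],
)

```text
time: 3.48
ee_pos: [0.5481, -0.2102, 0.0612]
orientation: [-0.0, 0.624, 0.781, 0.0]
force: [0.3, -0.3, -0.1]
finger_gap: 0.0311
grip_force: 0.0
```

Call:
arm_command(
  deltas=[
    {"hand": 0.0,"delta_pos": [0,0,0],"turn": [0,0,0]},
    {"hand": 0,"delta_pos": [0,0,0],"turn": [0,0,0]},
    {"hand": 0,"delta_pos": [0,0,0],"turn": [0,0,0]},
    {"hand": 0,"delta_pos": [0,0,0],"turn": [0,0,0]},
    {"hand": 0,"delta_pos": [0,0,0],"turn": [0,0,0]},
    {"hand": 0,"delta_pos": [0,0,0],"turn": [0,0,0]},
  ],
)

```text
time: 3.98
ee_pos: [0.5478, -0.2102, 0.0611]
orientation: [-0.0, 0.624, 0.781, -0.0]
force: [-0.1, 0.1, -0.2]
finger_gap: 0.0077
grip_force: 30.0
```

Gripped at 30 N, so I'll lift.

Call:
arm_command(
  deltas=[
    {"hand": 0,"delta_pos": [0,0,-0.03],"turn": [0,0,0]},
    {"hand": 0,"delta_pos": [0,0,-0.07],"turn": [0,0,0]},
    {"hand": 0,"delta_pos": [0,0,-0.12],"turn": [0,0,0]},
    {"hand": 0,"delta_pos": [0,0,-0.17],"turn": [0,0,0]},
    {"hand": 0,"delta_pos": [0,0,-0.22],"turn": [0,0,0]},
    {"hand": 0,"delta_pos": [0,0,-0.25],"turn": [0,0,0]},
    {"hand": 0,"delta_pos": [0,0,-0.25],"turn": [0,0,0]},
    {"hand": 0,"delta_pos": [0,0,-0.25],"turn": [0,0,0]},
  ],
)

```text
time: 4.65
ee_pos: [0.5483, -0.21, 0.2113]
orientation: [0.0, 0.624, 0.781, 0.0]
force: [0.3, 0.3, -3.6]
finger_gap: 0.0075
grip_force: 30.0
```

```bash
cat > tgt.py <<'E'
from h import *
def frame(az,el):
    az,el=np.radians([az,el]);x=np.array([np.cos(az)*np.cos(el),np.sin(az)*np.cos(el),-np.sin(el)]);y=np.array([-np.sin(az),np.cos(az),0]);return np.c_[x,y,np.cross(x,y)]
def target(lens,az,el,d=.15,off=.004,sh=0):
    # tool y = plaque x, tool z = -plaque z ; centre lies `off` ahead of TCP along tool z, sh along tool x
    F=frame(az,el);R=np.c_[np.cross(F[:,0],-F[:,2]),F[:,0],-F[:,2]]
    c=np.array(lens)+F[:,0]*d
    return c-R[:,2]*off-R[:,0]*sh,R
E
python3 - <<'E'
from tgt import *
import cv2
s=status.sense();p,R=s["ee_pos"],q2R(s["orientation"]);print(p,s["grip_force"],s["finger_gap"],s["joint_positions"])
pt,Rt=target([.475,.324,.26],-71.5,27.5);print(pt,Rt)
print(delta(p,R,pt,Rt))
cv2.imwrite("pics/s2.png",viewer.read_camera("scene")[...,::-1][150:390,300:620])
E
```

```text
[ 0.5483 -0.21    0.2113] 29.9789160490036 0.007514311586594782 [ 0.0358  0.5429  0.4459  1.6783 -0.272   0.9811  0.8002]
[0.5178 0.1961 0.1943] [[ 0.9483  0.2815 -0.1465]
 [ 0.3173 -0.8412  0.4379]
 [-0.     -0.4617 -0.887 ]]
(array([0.6713, 0.0996, 0.0283]), array([0.2487, 0.2239, 0.9167]))
```

View pics/s2.png

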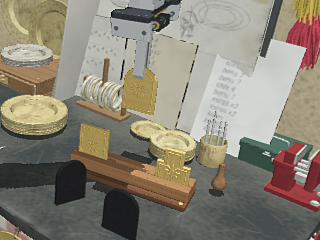

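The scene view shows the arch plaque upright in the fingers at (140,90) in the crop, with the other two still in their slots. Next is a stand-off pose 0.22 m from the lens.

```bash
python3 - <<'E'
from tgt import *
s=status.sense();p,R=s["ee_pos"],q2R(s["orientation"])
pt,Rt=target([.475,.324,.26],-71.5,27.5,d=.22);print(pt);print(delta(p,R,pt,Rt))
E
```

```text
[0.5375 0.1372 0.162 ]
(array([0.5671, 0.1116, 0.0806]), array([0.2467, 0.2242, 0.9165]))
```

Call:
arm_command(
  deltas=[
    {"hand": 0,"delta_pos": [0.07,0.014,-0.02],"turn": [0.02,0.017,0.07]},
    {"hand": 0,"delta_pos": [0.13,0.028,-0.02],"turn": [0.04,0.034,0.14]},
    {"hand": 0,"delta_pos": [0.19,0.04,0.0],"turn": [0.06,0.051,0.21]},
    {"hand": 0,"delta_pos": [0.25,0.05,0.02],"turn": [0.078,0.07,0.28]},
    {"hand": 0,"delta_pos": [0.31,0.06,0.03],"turn": [0.096,0.087,0.35]},
    {"hand": 0,"delta_pos": [0.37,0.07,0.04],"turn": [0.115,0.104,0.42]},
    {"hand": 0,"delta_pos": [0.42,0.08,0.05],"turn": [0.133,0.121,0.49]},
    {"hand": 0,"delta_pos": [0.46,0.09,0.06],"turn": [0.15,0.138,0.56]},
  ],
)

```text
time: 5.37
ee_pos: [0.5383, 0.0746, 0.1725]
orientation: [-0.155, 0.889, 0.431, -0.026]
force: [0.2, 0.1, -3.3]
finger_gap: 0.008
grip_force: 30.0
```

```bash
python3 - <<'E'
from tgt import *
s=status.sense();p,R=s["ee_pos"],q2R(s["orientation"])
pt,Rt=target([.475,.324,.26],-71.5,27.5,d=.22);print(p,s["joint_positions"]);print(delta(p,R,pt,Rt))
E
```

```text
[0.5383 0.0746 0.1725] [-0.3385  0.6666  0.5563  1.6819 -0.6055  1.1892 -0.193 ]
(array([ 0.0783, -0.0564,  0.0433]), array([0.0939, 0.0872, 0.3541]))
```

Call:
arm_command(
  deltas=[
    {"hand": 0,"delta_pos": [0.02,-0.014,0.01],"turn": [0.018,0.016,0.065]},
    {"hand": 0,"delta_pos": [0.04,-0.028,0.02],"turn": [0.036,0.032,0.13]},
    {"hand": 0,"delta_pos": [0.06,-0.04,0.03],"turn": [0.053,0.05,0.2]},
    {"hand": 0,"delta_pos": [0.078,-0.056,0.043],"turn": [0.07,0.066,0.27]},
    {"hand": 0,"delta_pos": [0.078,-0.056,0.043],"turn": [0.094,0.087,0.354]},
    {"hand": 0,"delta_pos": [0.078,-0.056,0.043],"turn": [0.094,0.087,0.354]},
    {"hand": 0,"delta_pos": [0.078,-0.056,0.043],"turn": [0.094,0.087,0.354]},
    {"hand": 0,"delta_pos": [0.078,-0.056,0.043],"turn": [0.094,0.087,0.354]},
  ],
)

```text
time: 6.03
ee_pos: [0.5389, 0.1327, 0.1637]
orientation: [-0.233, 0.959, 0.159, -0.036]
force: [0.6, -0.3, -1.3]
finger_gap: 0.0081
grip_force: 30.0
```

```bash
python3 - <<'E'
from tgt import *
import cv2,pickle
s=status.sense();p,R=s["ee_pos"],q2R(s["orientation"])
pt,Rt=target([.475,.324,.26],-71.5,27.5,d=.22);print(p,s["joint_positions"],s["grip_force"]);print(delta(p,R,pt,Rt))
pickle.dump(s,open("w2.pkl","wb"))
w=viewer.read_camera("wrist")[...,::-1];sc=viewer.read_camera("scene")[...,::-1];cv2.imwrite("pics/w2.png",w);cv2.imwrite("pics/sc2.png",sc)
a=cv2.resize(w,(400,300));b=cv2.resize(sc[120:270,190:390],(400,300),interpolation=cv2.INTER_CUBIC)
cv2.imwrite("pics/m2.png",np.hstack([a,b]))
E
```

```text
[0.5389 0.1327 0.1637] [-0.3437  0.7056  0.6003  1.7488 -0.8523  1.2246 -0.5723] 29.98406231403351
(array([ 0.0002, -0.0057,  0.0061]), array([ 0.0029, -0.001 ,  0.0039]))
```

View pics/m2.png

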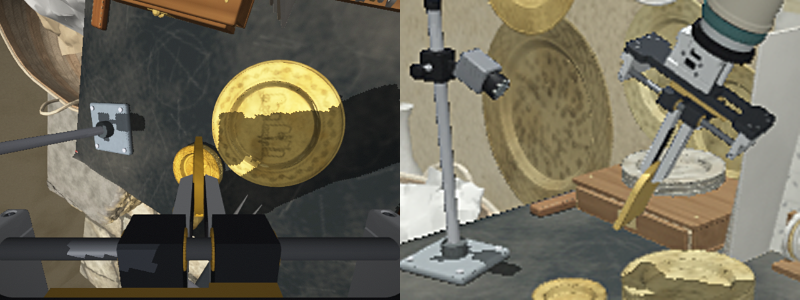

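The scene crop shows the plaque's front towards the camera and roughly parallel to the glass. The wrist view doesn't reach the head yet, as the column leaves it at the left. I'll move in to the nominal distance and check again.

```bash
python3 - <<'E'
from tgt import *
s=status.sense();p,R=s["ee_pos"],q2R(s["orientation"])
pt,Rt=target([.475,.324,.26],-71.5,27.5,d=.155);print(delta(p,R,pt,Rt))
E
```

```text
(array([ 0.    , -0.1129,  0.0065]), array([ 0.0027, -0.0017,  0.0044]))
```

Call:
arm_command(
  deltas=[
    {"hand": 0,"delta_pos": [0,-0.025,0.003],"turn": [0,0,0.004]},
    {"hand": 0,"delta_pos": [0,-0.05,0.006],"turn": [0,0,0.004]},
    {"hand": 0,"delta_pos": [0,-0.075,0.006],"turn": [0,0,0.004]},
    {"hand": 0,"delta_pos": [0,-0.1,0.006],"turn": [0,0,0.004]},
    {"hand": 0,"delta_pos": [0,-0.11,0.006],"turn": [0,0,0.004]},
    {"hand": 0,"delta_pos": [0,-0.11,0.006],"turn": [0,0,0.004]},
    {"hand": 0,"delta_pos": [0,-0.11,0.006],"turn": [0,0,0.004]},
  ],
)

```text
time: 6.72
ee_pos: [0.5199, 0.19, 0.1917]
orientation: [-0.233, 0.959, 0.156, -0.036]
force: [0.2, -0.2, -2.0]
finger_gap: 0.0078
grip_force: 30.0
```

```bash
python3 - <<'E'
from tgt import *
import cv2,pickle
s=status.sense();p,R=s["ee_pos"],q2R(s["orientation"])
pt,Rt=target([.475,.324,.26],-71.5,27.5,d=.155);print(delta(p,R,pt,Rt),s["force"])
pickle.dump(s,open("w3.pkl","wb"))
w=viewer.read_camera("wrist")[...,::-1];sc=viewer.read_camera("scene")[...,::-1];tp=viewer.read_camera("top")[...,::-1]
for n,i in dict(w3=w,sc3=sc,tp3=tp).items(): cv2.imwrite(f"pics/{n}.png",i)
f=lambda i:cv2.resize(i,(400,300),interpolation=cv2.INTER_CUBIC)
cv2.imwrite("pics/m3.png",np.vstack([np.hstack([f(w),f(w[100:340,0:320])]),np.hstack([f(sc[132:222,205:325]),f(tp[200:290,140:260])])]))
E
```

```text
(array([-0.0001, -0.0031,  0.0012]), array([ 0.0028, -0.0021, -0.    ])) [ 0.2354 -0.1512 -1.9996]
```

View pics/m3.png

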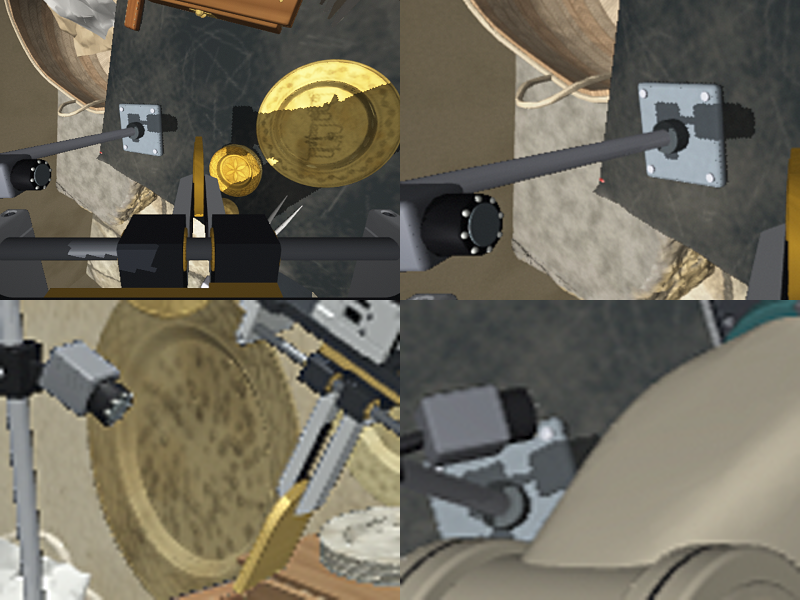

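In the wrist crop the lens glass centre is at about (85,222), which is (68,278) in the full picture, with the tube pointing right. I'll compare that with the prediction.

```bash
python3 - <<'E'
from tgt import *
import pickle
s=pickle.load(open("w3.pkl","rb"));c=viewer.get_calibration("wrist");M=c["mount"];R=q2R(s["orientation"]);f=240/np.tan(np.radians(c["vertical_fov"])/2)
def pj(X):
    q=M[:3,:3].T@(R.T@(X-s["ee_pos"])-M[:3,3]);u=c["cx"]+f*q[0]/q[2];v=c["cy"]+f*q[1]/q[2];return np.array([u/.8,(v-100)/.8])
for el in (22,27.5,33):
    F=frame(-71.5,el);L=np.array([.475,.324,.26])
    P=lambda *m:pj(L+F@np.array(m)).round(0)
    print(el,"glass",P(0,0,0),"top",P(0,0,.016),"bot",P(0,0,-.016),"+y",P(0,.016,0),"-y",P(0,-.016,0),"rear tube",P(-.02,.016,0),P(-.02,-.016,0),"head f",P(-.02,.018,.018),P(-.02,-.018,.018))
F=frame(-71.5,27.5)
for n,r in [("wrist",ray("wrist",(68,278),s))]:
    o,d=r; L=np.array([.475,.324,.26]);d/=np.linalg.norm(d);e=L-o-d*((L-o)@d);print("miss in lens frame",F.T@e,"dir",F.T@d)
# three-view triangulation
print(tri(ray("wrist",(68,278),s),ray("scene",(212+305*.095,138+285*.095))))
print("col foot",atz("wrist",(218,210),.012,s))
E
```

```text
22 glass [ 85. 226.] top [ 59. 239.] bot [109. 215.] +y [ 79. 195.] -y [ 92. 255.] rear tube [ 41. 194.] [ 56. 253.] head f [  6. 202.] [ 25. 273.]
27.5 glass [ 85. 226.] top [ 62. 239.] bot [106. 215.] +y [ 79. 195.] -y [ 92. 255.] rear tube [ 38. 196.] [ 53. 255.] head f [  5. 204.] [ 25. 276.]
33 glass [ 85. 226.] top [ 65. 239.] bot [103. 215.] +y [ 79. 195.] -y [ 92. 255.] rear tube [ 35. 197.] [ 50. 257.] head f [  6. 205.] [ 25. 277.]
miss in lens frame [ 0.0002 -0.0016  0.0005] dir [-0.5816 -0.2983 -0.7568]
(array([0.4763, 0.3247, 0.2587]), [np.float64(0.0009778618821250713), np.float64(0.0009778618821250824)])
col foot [0.4372 0.4234 0.012 ]
```

```bash
python3 - <<'E'
from tgt import *
import pickle,cv2
s=pickle.load(open("w3.pkl","rb"));c=viewer.get_calibration("wrist");M=c["mount"];R=q2R(s["orientation"]);f=240/np.tan(np.radians(c["vertical_fov"])/2)
im=cv2.imread("pics/w3.png");K=5;out=[]
z0=cv2.resize(im[240:320,20:100],None,fx=K,fy=K,interpolation=cv2.INTER_CUBIC)
def pj(X):
    q=(R.T@(X-s["ee_pos"])-M[:3,3])@M[:3,:3];return np.c_[c["cx"]+f*q[:,0]/q[:,2]-20,c["cy"]+f*q[:,1]/q[:,2]-240]
a=np.linspace(0,2*np.pi,60);L=np.array([.475,.324,.26])+frame(-71.5,27.5)@np.array([0,.0016,0])
L=L+0
def pjj(F,x,r): return None
for el in (None,20,27.5,35):
    z=z0.copy()
    if el:
        F=frame(-71.5,el)
        for x in(0,-.02):
            X=L+(F@np.array([0*a+x,.016*np.cos(a),.016*np.sin(a)])).T
            q=(X-s["ee_pos"])@R-M[:3,3];q=q@M[:3,:3]
            uv=np.c_[c["cx"]+f*q[:,0]/q[:,2]-20,c["cy"]+f*q[:,1]/q[:,2]-240]
            cv2.polylines(z,[np.int32(uv*K)],True,(0,255,0) if x==0 else (0,0,255),1)
    z=cv2.convertScaleAbs(z,alpha=1.6,beta=20) if not el else z
    out.append(cv2.resize(z,(400,400))[:300])
cv2.imwrite("pics/ov.png",np.vstack([np.hstack(out[:2]),np.hstack(out[2:])]))
E
```

```text
(no output)
```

View pics/ov.png

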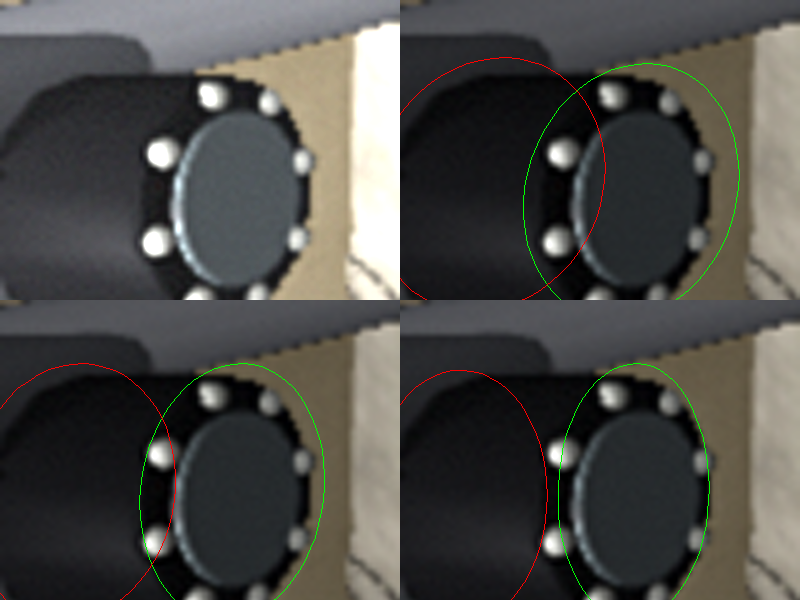

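The overlay shows the rim falling between the 27.5° and 35° outlines, nearer 27.5°, so the elevation is about 29°. I'll make the small correction.

```bash
python3 - <<'E'
from tgt import *
s=status.sense();p,R=s["ee_pos"],q2R(s["orientation"])
pt,Rt=target([.4758,.3245,.259],-71.5,29.3,d=.15);print(delta(p,R,pt,Rt))
E
```

```text
(array([ 0.0016, -0.0126,  0.0106]), array([ 0.0229, -0.0021, -0.0016]))
```

Call:
arm_command(
  deltas=[
    {"hand": 0,"delta_pos": [0.002,-0.006,0.005],"turn": [0.01,0,0]},
    {"hand": 0,"delta_pos": [0.002,-0.01,0.01],"turn": [0.022,-0.002,0]},
    {"hand": 0,"delta_pos": [0.002,-0.01,0.01],"turn": [0.022,-0.002,0]},
    {"hand": 0,"delta_pos": [0.002,-0.01,0.01],"turn": [0.022,-0.002,0]},
    {"hand": 0,"delta_pos": [0.002,-0.01,0.01],"turn": [0.022,-0.002,0]},
    {"hand": 0,"delta_pos": [0.002,-0.01,0.01],"turn": [0.022,-0.002,0]},
    {"hand": 0,"delta_pos": [0.002,-0.01,0.01],"turn": [0.022,-0.002,0]},
    {"hand": 0,"delta_pos": [0.002,-0.01,0.01],"turn": [0.022,-0.002,0]},
  ],
)

```text
time: 7.53
ee_pos: [0.5184, 0.1984, 0.1892]
orientation: [-0.249, 0.955, 0.155, -0.041]
force: [0.4, 0.5, -2.0]
finger_gap: 0.008
grip_force: 30.0
```

```bash
python3 - <<'E'
from tgt import *
import cv2
s=status.sense();p,R=s["ee_pos"],q2R(s["orientation"])
F=frame(-71.5,29.3);c=p+R[:,2]*.004
print("centre in lens frame",F.T@(c-np.array([.4758,.3245,.259])),s["grip_force"],abs(s["dq"]).max())
w=viewer.read_camera("wrist")[...,::-1];sc=viewer.read_camera("scene")[...,::-1]
f=lambda i:cv2.resize(i,(400,300),interpolation=cv2.INTER_CUBIC)
cv2.imwrite("pics/m4.png",np.hstack([f(w),f(sc[132:252,205:365])]))
E
```

```text
centre in lens frame [0.1502 0.0003 0.0003] 29.98431622982025 0.0018212017028782766
```

View pics/m4.png

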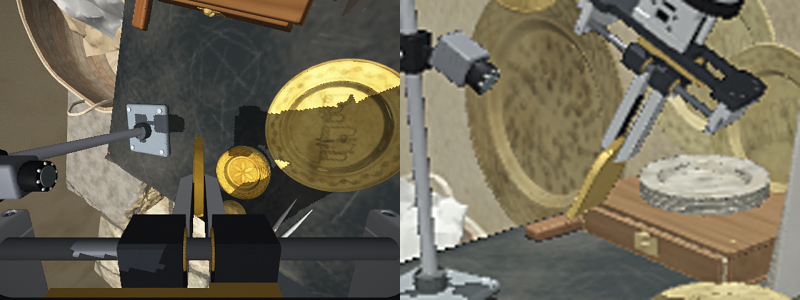

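The plaque stays in line with the fingers at about (600,180), facing the lens, and everything is at rest. I'll hand in.

```bash
python3 -c "
from rig import manip;print(manip.finish_job())"
```

```text
the job is handed in; nothing more can be done
None
```

I handed the job in with the round-topped plaque held still, top up, about 15 cm from the lens, centred and square to it by my estimate; the hand-in returned no verdict.

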